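# Run the sensor carriage round the arc rod until it latches

### The job

Fit the loose sensor carriage to the LED beam-pattern rig: put its bore over the free end of the curved guide rod, with the sensor barrel towards the lamp in the middle, and slide it round the bend, turning it with the rod, until it is fully home against the end stop and the spring latch has snapped out behind it. Feel your way and push gently, so that neither the rod nor the stop is forced, leave the tools lying around where they are, and let go of the carriage.

Things in the scene. Friction and masses are not known exactly. Their poses are not given: they have to be found in the camera images.
- rig: Fixed LED rig on a 205 x 262 mm base plate, its top 14 mm above the bench. Origin: on the bench under the centre of the rod's arc, where the lamp stands (87 mm high); z up. The rod: round steel, 12 mm thick, level, centreline 70 mm above the bench, an arc of 130 mm radius about the origin. Angles a go from the rig's x axis towards its y axis: arc from a = -42 to +56 deg, where a post (82 mm high) holds it.
- rod_start (a point): Where the end of the rod's free round nose ought to be: (69.2, -117.5, 70) mm in the rig's frame. From it the rod runs 41 mm straight, 48 deg from the rig's x axis towards its y, to a = -42 deg, then round the arc with growing a. But the rod sits askew in its post, up to 2 deg sideways, either way, and it droops by up to 1.6 deg: it is off this course by up to 6 mm to either side and 6 down here, half of that half-way.
- home (a point): Middle of the bore when the carriage is fully home, were the rod true (it can lie 3 mm beside or below). x = way of travel, y = to the arc's centre, z up. The aluminium end stop stands on the base plate at an angle that differs each time (home at a = 21 to 35 deg), the rod passes loosely through; its flat face is 17 mm beyond home in x, its top 13 mm above the centreline. Its latch arm runs back outside the rod (y -9 to -46 mm), no higher.
- bore (a point): Middle of the loose carriage's bore; frame of the carriage. A black block 34 mm long (x) x 30 wide (y) x 44 high, 0.16 kg, stands upright on the bench. The bore, 14.5 mm in diameter with sharp rims, runs through it along x, 26 mm above its underside. +x goes first. The sensor barrel (17 mm thick, 14 long) on the +y face at bore height must point to the lamp. On the rod it hangs upright by itself.
- tab (a point): Where to hold the carriage: middle of the flat upright aluminium tab on its top, 36.5 mm above the middle of the bore. The tab is 26 mm long along the carriage's x, 10 mm thick along its y, and stands from 44 to 81 mm above the carriage's underside. Axes as the carriage's.
- latch (a joint): Spring latch of the end stop: a bevelled bolt at bore height, across the carriage's way from the outside. 0 = fully out (at rest), up to 0.0115 m = pushed back. The carriage's front pushes it back 3 to 10 mm, from 40 to 50 mm before home on, against 1 to 2 N of spring (up to 3 N of push along the rod); it snaps out behind the carriage's tail about 2 mm before the carriage meets the stop.
- multimeter: Red multimeter, 155 x 70 x 45 mm, lying loose on the bench; leave it alone. Origin under its centre.
- driver_yel: Yellow screwdriver, 165 mm long, lying loose; leave it alone. Origin under its centre.
- hex_set: Orange folding hex key set, 92 mm long, lying loose; leave it alone. Origin under its centre.
There are look-alikes about, which are no part of the job. What is shaped like the part that bears bore but red is not meant.

How it is judged:
By the outcome, as a careful person would: the job done as asked, in the order asked, and still so for the second after the job is handed in, with the robot touching nothing.
It also fails if it takes over 72 s, if anything falls off the work surface, if the arm or the gripper's body presses on something with over 40 N, if the wrist force passes 120 N, or if a joint passes its speed limit or range.

### The arm

A 6-joint arm with a two-finger parallel gripper is mounted at the origin on a cart in front of the work surface, level with it; the furniture and walls round the work are solid. World frame = base frame: x ahead of the robot, y to its left, z up, the work surface at z = 0. Lengths are in m, angles in rad, forces in N, time in s.
With the tool pointing down it reaches from about 0.3 to 0.775 m from the base axis. Payload 14.6 kg.
Tool frame: the origin (TCP) lies midway between the tips of the shut fingers; the grasp point (between the pads) lies 19 mm behind it (ctrl.grip_depth is the z of the grasp point in the tool frame, in m); z points along the fingers, y is the line along which they close (so a half turn about z gives the same grasp; the last joint's range is limited). The gripper opens to 94 mm and grips with 3 to 60 N. Pads are 16 mm wide; open, the fingers measure 119 mm over their backs; the gripper's body (75 mm by 177 mm) begins 78 mm behind the grasp point.
Start: joints at [1.08, 0.3, 1.521, -0, 1.321, -0.067], TCP at [0.226, 0.501, 0.205] pointing down, gripper open.
Joint ranges: [-3.03, 3.03], [-0.79, 2.21], [0.23, 2.52], [-1.04, 4.18], [0, 3.07], [-2.55, 2.55]. Speed limits (rad/s): [2.22, 2.22, 2.57, 3.14, 3.14, 3.14].

### API

Orientations are given as [roll, pitch, yaw] about the fixed x, y, z axes, in that order (R = Rz(yaw) Ry(pitch) Rx(roll)).
In Python, from station import ctrl gives the robot as it stands. The module is installed in compiled form; this text tells all that it offers.
- The arm moves only by the tool carry_out, never from a script. Its argument "commands" is a list of rows, each a list of 3 entries, a list of its own where there are three numbers: the closure, from 0 (fully open) to 1 (shut), then the shift along the tool's x, y, z in mm, then the turn, a rotation vector about the tool's x, y, z in rad. In form: [[gripper, [tx, ty, tz], [wx, wy, wz]], ...]. A call has 1 to 10 rows; each row shifts and turns the commanded pose from where the row before left it, along the tool's axes as they then stand; what a row does not reach is not made up. A row lasts 1/8 s, in which the tool goes at most 62.5 mm and 10.7 degrees, less where a joint would pass 70% of its speed; a pose out of reach is approached as far as the arm can. A call with a gripper value outside its range is refused whole. The fingers move at their own pace and stop on an object; "squeeze" is the grip in N (left out, the last holds). Time passes only in rows, so rows that do not move let the fingers close. It gives the time, the measured TCP pose, the force, the opening and the grip force at its end, in the units of the state.
- ctrl.get_obs(): the state, without advancing time (a new reading comes with each control period).
- ctrl.camera(name): name is "scene" or "side" or "wrist"; returns a dict with "img" (384x512x3 uint8, blue, green, red), "camera_matrix" (3x3 intrinsics, pixels), "rvec" (rotation vector, rad) and "tvec" (3), from world to camera coordinates, as OpenCV has them. Camera axes: x right, y down, z forward; pixel columns grow to the right and rows downward; lengths in m; the calibration is good to about 2 mm. The wrist camera is an equidistant fisheye: a pixel r from the principal point sees the ray r / f radians off the axis. A picture is of the moment at which its call begins. There is no depth.
- ctrl.hand_in(): hands the job in; it is judged then, once.
Trained networks look in the newest picture that a camera, given by its name, has taken for a name from the list of things; names that differ only in an ending like _2 or _b are one class to them, and where a whole thing is asked for, a point or a joint stands for the part that bears it (a point fixed in the world has none). Each returns a list of dicts, best first, with "score" (0 to 1); they miss things now and then, are a little off and sometimes report something else, mostly with a low value. They report only what shows in the picture. A call takes as long as a camera call. They do not tell look-alikes from the thing itself.
- ctrl.outline_of(thing, camera): "region" (384x512 bool, what is visible of it).
- ctrl.place_of(thing, camera): "at" ([x, y, z] in m, in world coordinates, good to about 4 mm: a listed point, or the origin of a listed thing).
The state is a dict: "time_s": time; "qpos": joint angles; "joint_vel": joint speeds; "tau": joint torques, N m; "ee_pos": TCP position; "eef_rot": TCP orientation; "force": force on the tool from outside, world axes, zero at the start; "moment": the same for the moment, N m; "grip_width": finger opening in m; "grip_force": force on a finger pad.
Only numpy, scipy, OpenCV 4.12 (cv2) and the standard library are available. Lean on these libraries where they do the work, as an engineer would, in place of code of your own. Each camera call takes 0.05 s, during which the arm holds its last target. There are 200 camera calls.

## Working session

There is one attempt and no reset: what is moved stays moved. The work goes in short steps, Python scripts to look and compute and a tool call to move; the robot and the scene stay as the last step left them, time stands still between calls to the robot, and variables do not carry over. Pictures are saved under pics/ and viewed, at most 12 in all, crops included, and the job is handed in when it is done.

Besides the shell and the picture viewer there is one more tool, called as name(argument=value, ...) on one line, values as JSON. carry_out: Moves the arm, as the interface text tells. Its arguments: {"type":"object","properties":{"commands":{"type":"array","items":{"type":"array"}},"squeeze":{"type":"number"}},"required":["commands"]}

```bash
mkdir -p pics; cat > h.py <<'E'
import numpy as np, cv2
from scipy.spatial.transform import Rotation as R
from station import ctrl
E
python3 - <<'E'
from h import *
o=ctrl.get_obs(); print({k:np.round(v,3) for k,v in o.items()})
ims=[]
for c in ("scene","side"):
    d=ctrl.camera(c); cv2.imwrite(f"pics/{c}0.png",d["img"]); ims.append(d["img"])
    print(c,np.round(d["camera_matrix"],1).tolist(),(-R.from_rotvec(np.ravel(d["rvec"])).as_matrix().T@np.ravel(d["tvec"])).round(3))
    for t in ("rig","rod_start","home","bore","tab","multimeter","driver_yel","hex_set"):
        print(t,[(np.round(x["at"],3).tolist(),round(x["score"],2)) for x in ctrl.place_of(t,c)])
cv2.imwrite("pics/both0.png",cv2.resize(np.vstack(ims),(410*1,614))[:600])
E
```

```text
{'time_s': np.float64(0.0), 'qpos': array([ 1.08 ,  0.3  ,  1.522, -0.   ,  1.321, -0.067]), 'joint_vel': array([-0.001,  0.002, -0.   ,  0.   ,  0.001, -0.   ]), 'tau': array([ 1.0000e-03, -5.3182e+01, -3.5274e+01,  7.1000e-02,  2.4000e-02,
       -0.0000e+00]), 'ee_pos': array([0.226, 0.501, 0.205]), 'eef_rot': array([-3.14 , -0.   ,  2.718]), 'force': array([ 0.554,  0.985, -0.346]), 'moment': array([-0.013,  0.035, -0.   ]), 'grip_force': np.float64(0.0), 'grip_width': np.float64(0.094)}
scene [[359.5, 0.0, 254.9], [0.0, 359.5, 195.4], [0.0, 0.0, 1.0]] [-0.138 -0.712  0.532]
rig [([0.444, 0.009, -0.002], 0.86)]
rod_start [([0.518, -0.103, 0.073], 0.96)]
home [([0.547, 0.091, 0.069], 0.65)]
bore [([0.498, -0.267, 0.028], 0.75), ([0.404, -0.315, 0.029], 0.73), ([0.398, -0.225, 0.028], 0.58)]
tab [([0.401, -0.32, 0.059], 0.72), ([0.394, -0.226, 0.062], 0.6), ([0.501, -0.268, 0.062], 0.55)]
multimeter [([0.62, -0.299, -0.002], 0.91), ([0.518, -0.105, 0.071], 0.35)]
driver_yel [([0.473, 0.332, 0.001], 0.53)]
hex_set [([0.484, -0.4, -0.002], 0.57)]
side [[401.7, 0.0, 256.4], [0.0, 401.7, 193.6], [0.0, 0.0, 1.0]] [0.573 1.109 0.643]
rig [([0.441, 0.014, -0.004], 0.83)]
rod_start [([0.519, -0.106, 0.072], 0.74)]
home [([0.544, 0.088, 0.071], 0.8)]
bore [([0.398, -0.226, 0.026], 0.67), ([0.4, -0.32, 0.028], 0.65), ([0.5, -0.268, 0.027], 0.52)]
tab [([0.393, -0.227, 0.059], 0.68), ([0.401, -0.318, 0.064], 0.55), ([0.503, -0.266, 0.059], 0.47)]
multimeter [([0.614, -0.299, 0.003], 0.81), ([0.438, 0.013, -0.003], 0.31)]
driver_yel [([0.475, 0.333, -0.003], 0.6)]
hex_set [([0.614, -0.302, 0.001], 0.63), ([0.488, -0.401, 0.001], 0.52)]
```

View pics/scene0.png

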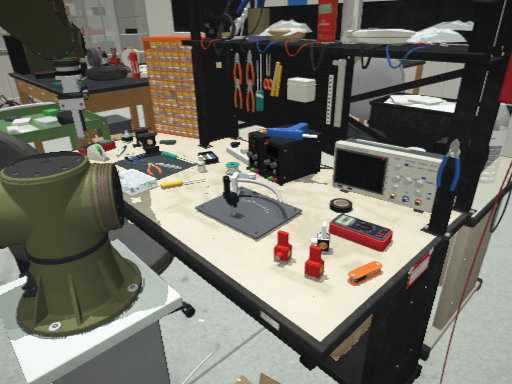

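View pics/side0.png

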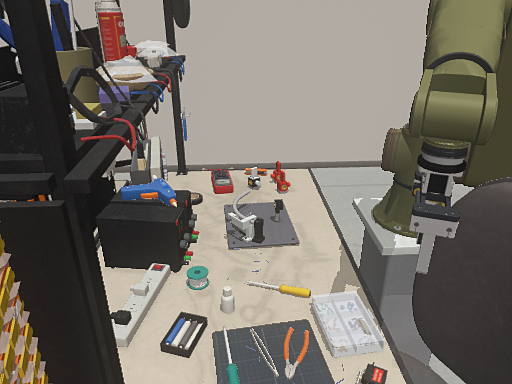

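The wanted part is the black and white carriage at scene (322,238). The look-alikes are the red ones at (283,247) and (314,262). I choose the black one, at world (0.50,-0.267), and next move the wrist camera over it.

```bash
cat >> h.py <<'E'
def tool(target, yaw=None):
    "shift (mm) along tool axes to a world TCP target, and yaw change about tool z (rad)"
    o=ctrl.get_obs(); M=R.from_euler('xyz',o["eef_rot"])
    d=M.inv().apply(np.array(target)-o["ee_pos"])*1000
    return d.round(1), (None if yaw is None else round(-((yaw-o["eef_rot"][2]+np.pi)%(2*np.pi)-np.pi),3))
E
python3 - <<'E'
from h import *
d=ctrl.camera("wrist"); Mc=R.from_rotvec(np.ravel(d["rvec"])).as_matrix(); p=-Mc.T@np.ravel(d["tvec"])
o=ctrl.get_obs();M=R.from_euler('xyz',o["eef_rot"])
print(d["camera_matrix"],M.inv().apply(p-o["ee_pos"]),(M.inv().as_matrix()@Mc.T).round(3))
print(tool([0.47,-0.25,0.26],0.9))
E
```

```text
[[297.31863964   0.         254.89433229]
 [  0.         297.31863964 186.37078788]
 [  0.           0.           1.        ]] [ 0.0816073   0.0006394  -0.18032596] [[ 0.001 -0.96  -0.279]
 [ 1.     0.001  0.002]
 [-0.001 -0.279  0.96 ]]
(array([-531.2, -584.6,  -54.6]), np.float64(1.818))
```

carry_out(commands=[[0,[-35,-39,-10],[0,0,0]],[0,[-35,-39,-10],[0,0,0]],[0,[-35,-39,-10],[0,0,0]],[0,[-35,-39,-10],[0,0,0]],[0,[-35,-39,-10],[0,0,0]],[0,[-35,-39,-5],[0,0,0]],[0,[-35,-39,0],[0,0,0]],[0,[-35,-39,0],[0,0,0]],[0,[-35,-39,0],[0,0,0]],[0,[-35,-39,0],[0,0,0]]])

```text
time_s: 2.2
ee_pos: [0.3851, 0.0001, 0.2608]
eef_rot: [3.141, 0.001, 2.718]
force: [0.3, 0.5, 0.0]
grip_width: 0.0938
grip_force: 0.0
```

carry_out(commands=[[0,[-35,-39,0],[0,0,0]],[0,[-35,-39,0],[0,0,0]],[0,[-35,-39,0],[0,0,0]],[0,[-35,-39,0],[0,0,0]],[0,[-35,-39,0],[0,0,0]],[0,[0,0,0],[0,0,0.18]],[0,[0,0,0],[0,0,0.18]],[0,[0,0,0],[0,0,0.18]],[0,[0,0,0],[0,0,0.18]],[0,[0,0,0],[0,0,0.18]]])

```text
time_s: 3.45
ee_pos: [0.4641, -0.2478, 0.2604]
eef_rot: [-3.142, -0.0, 1.812]
force: [0.4, 0.2, 0.9]
grip_width: 0.0942
grip_force: 0.0
```

carry_out(commands=[[0,[0,0,0],[0,0,0.18]],[0,[0,0,0],[0,0,0.18]],[0,[0,0,0],[0,0,0.18]],[0,[0,0,0],[0,0,0.18]],[0,[0,0,0],[0,0,0.18]],[0,[0,0,0],[0,0,0]]])

```text
time_s: 4.2
ee_pos: [0.4641, -0.2478, 0.2605]
eef_rot: [-3.142, 0.0, 0.919]
force: [-0.3, -0.4, 0.7]
grip_width: 0.0941
grip_force: 0.0
```

```bash
python3 - <<'E'
from h import *
o=ctrl.get_obs(); print(o["ee_pos"].round(3),o["eef_rot"].round(3),o["time_s"])
d=ctrl.camera("wrist"); cv2.imwrite("pics/w1.png",d["img"])
for t in ("bore","tab","rod_start"):
    print(t,[(np.round(x["at"],4).tolist(),round(x["score"],2)) for x in ctrl.place_of(t,"wrist")])
E
```

```text
[ 0.464 -0.248  0.26 ] [-3.142  0.     0.919] 4.2
bore [([0.4992, -0.2697, 0.0253], 0.63), ([0.3943, -0.2233, 0.0293], 0.63), ([0.3986, -0.3179, 0.0209], 0.58)]
tab [([0.4015, -0.3169, 0.0619], 0.87), ([0.4971, -0.2682, 0.0641], 0.81), ([0.396, -0.2289, 0.058], 0.65)]
rod_start [([0.5187, -0.1045, 0.0661], 0.62)]
```

View pics/w1.png

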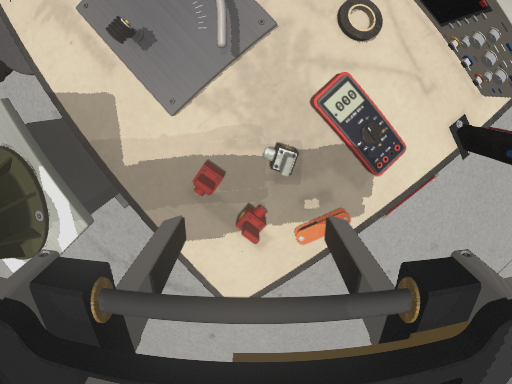

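The black carriage stands at (282,160) with its barrel pointing left to (265,153). The red look-alikes are at (208,178) and (252,224). I take a close crop of the choice.

```bash
cat >> h.py <<'E'
def ray(d,u,v):
    K=d["camera_matrix"];M=R.from_rotvec(np.ravel(d["rvec"])).as_matrix();c=-M.T@np.ravel(d["tvec"])
    x,y=(u-K[0,2])/K[0,0],(v-K[1,2])/K[1,1]; r=np.hypot(x,y)
    return c, M.T@np.array([x/r*np.sin(r),y/r*np.sin(r),np.cos(r)])
def onz(d,u,v,z):
    c,n=ray(d,u,v); return c+n*(z-c[2])/n[2]
def pix(d,P):
    M=R.from_rotvec(np.ravel(d["rvec"])).as_matrix();q=M@np.asarray(P)+np.ravel(d["tvec"])
    K=d["camera_matrix"];s=np.hypot(q[0],q[1]);t=np.arctan2(s,q[2]);return np.array([K[0,0]*t*q[0]/s+K[0,2],K[1,1]*t*q[1]/s+K[1,2]])
E
python3 - <<'E'
from h import *
im=cv2.imread("pics/w1.png"); cv2.imwrite("pics/c1.png",cv2.resize(im[130:190,245:325],None,fx=10,fy=10,interpolation=cv2.INTER_CUBIC))
E
```

```text
(no output)
```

View pics/c1.png

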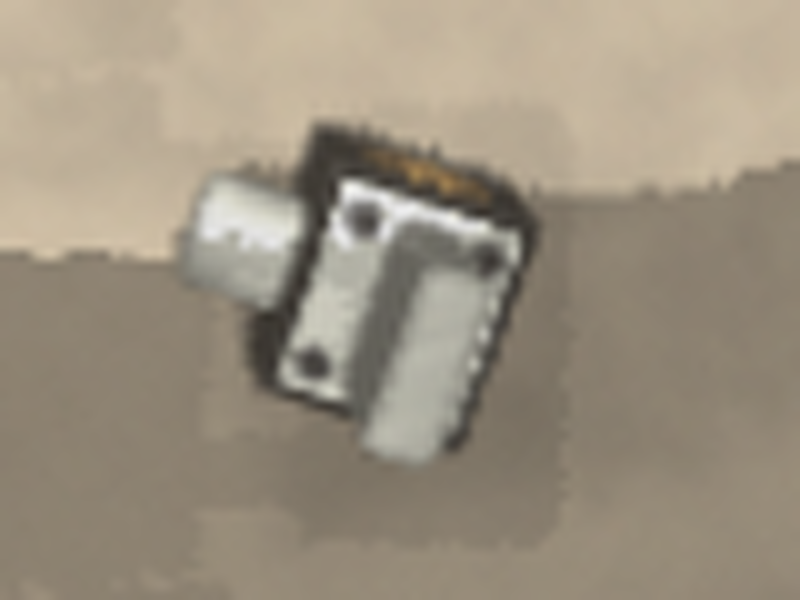

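The crop shows the black and white carriage with its barrel to the left at (240,245) and its tab top from about (455,268) to (400,458), crop pixels. It is the right one. Next I work out its yaw.

```bash
python3 - <<'E'
from h import *
d=ctrl.camera("wrist")
f=lambda x,y,z: onz(d,245+x/10-.45,130+y/10-.45,z)
A=[f(*p,.081) for p in ((418,262),(362,450),(440,465),(497,278))]
B=[f(*p,.044) for p in ((342,180),(280,385),(527,235))]
an=lambda v:np.degrees(np.arctan2(v[1],v[0])).round(1)
print(an(A[0]-A[1]),an(A[3]-A[2]),an(A[0]-A[3])-90,an(B[0]-B[1]),an(B[0]-B[2])-90)
c=np.mean(A,0);print(c.round(4), [np.linalg.norm(A[i]-A[(i+1)%4]).round(4) for i in range(4)],(B[1]+B[2])[:2]/2)
y=np.radians(36.5)
print(tool([c[0],c[1],.16],y), ctrl.grip_depth)
E
```

```text
37.7 37.6 41.80000000000001 37.0 36.7
[ 0.4987 -0.2685  0.081 ] [np.float64(0.0248), np.float64(0.0101), np.float64(0.0247), np.float64(0.0101)] [ 0.49877802 -0.26905717]
(array([  4.5,  40. , 100.4]), np.float64(0.283)) -0.0188
```

carry_out(commands=[[0.45,[0,0,0],[0,0,0.134]],[0.45,[0,0,0],[0,0,0.134]],[0.45,[7.5,18.5,45],[0,0,0]],[0.45,[7.5,18.5,45],[0,0,0]],[0.45,[0,0,40],[0,0,0]],[0.45,[0,0,40],[0,0,0]],[0.45,[0,0,20],[0,0,0]],[0.45,[0,0,15],[0,0,0]],[0.45,[0,0,7.5],[0,0,0]],[0.45,[0,0,0],[0,0,0]]], squeeze=25)

```text
time_s: 5.7
ee_pos: [0.4986, -0.2682, 0.048]
eef_rot: [3.142, -0.0, 0.65]
force: [0.3, -0.4, 0.6]
grip_width: 0.0515
grip_force: 0.0
```

```bash
python3 - <<'E'
from h import *
d=ctrl.camera("wrist"); cv2.imwrite("pics/w2.png",d["img"])
E
```

```text
(no output)
```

View pics/w2.png

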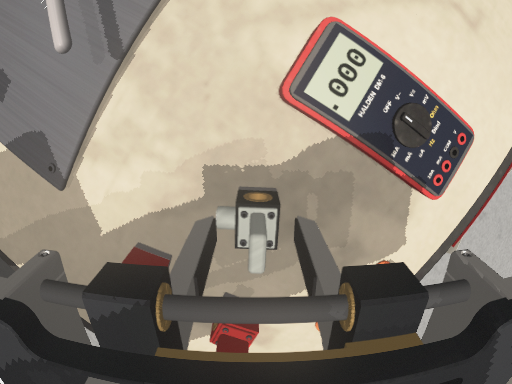

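The fingers straddle the tab at (258,245) and are centred and aligned with it, so I close and lift.

carry_out(commands=[[1,[0,0,0],[0,0,0]],[1,[0,0,0],[0,0,0]],[1,[0,0,0],[0,0,0]],[1,[0,0,0],[0,0,0]],[1,[0,0,0],[0,0,0]],[1,[0,0,-15],[0,0,0]],[1,[0,0,-35],[0,0,0]],[1,[0,0,-40],[0,0,0]],[1,[0,0,0],[0,0,0]]])

```text
time_s: 6.88
ee_pos: [0.4997, -0.2689, 0.1418]
eef_rot: [3.136, -0.002, 0.65]
force: [-0.4, -0.1, -2.8]
grip_width: 0.0098
grip_force: 25.0
```

```bash
python3 - <<'E'
from h import *
o=ctrl.get_obs()
d=ctrl.camera("wrist"); cv2.imwrite("pics/w3.png",d["img"])
for c in("scene","side","wrist"):
    e=ctrl.camera(c); cv2.imwrite(f"pics/{c}_3.png",e["img"])
    for t in ("rod_start","home","rig"):
        print(c,t,[(np.round(x["at"],4).tolist(),round(x["score"],2)) for x in ctrl.place_of(t,c)[:1]])
# standoff pose: nose 35 mm ahead of bore centre
y=np.radians(51); n=np.array([.518,-.105]); s=n-.055*np.array([np.cos(y),np.sin(y)])
print(tool([*s,.105],y))
E
```

```text
scene rod_start [([0.5183, -0.1044, 0.0692], 0.86)]
scene home [([0.544, 0.0895, 0.0707], 0.47)]
scene rig [([0.4413, 0.0133, -0.0019], 0.96)]
side rod_start [([0.5178, -0.1051, 0.0721], 0.69)]
side home []
side rig [([0.4383, 0.0151, 0.0], 0.86)]
wrist rod_start [([0.5163, -0.1026, 0.0683], 0.84)]
wrist home []
wrist rig [([0.4411, 0.0105, -0.0016], 0.72)]
(array([  60.9, -105. ,   32.8]), np.float64(-0.24))
```

carry_out(commands=[[1,[0,0,0],[0,0,-0.12]],[1,[0,0,0],[0,0,-0.12]],[1,[28,-30,0],[0,0,0]],[1,[28,-30,0],[0,0,0]],[1,[28,-29,0],[0,0,0]],[1,[0,0,0],[0,0,0]]])

```text
time_s: 8.28
ee_pos: [0.4821, -0.145, 0.1382]
eef_rot: [3.142, -0.0, 0.892]
force: [0.6, -0.5, -1.8]
grip_width: 0.0097
grip_force: 25.0
```

```bash
python3 - <<'E'
from h import *
o=ctrl.get_obs(); print(o["ee_pos"],o["eef_rot"])
d=ctrl.camera("wrist"); cv2.imwrite("pics/w4.png",d["img"])
p=ctrl.place_of("bore","wrist")[:2]; t=ctrl.place_of("tab","wrist")[:2]; print(p,t)
cv2.imwrite("pics/w4b.png",cv2.resize(d["img"][20:260,150:410],None,fx=2.5,fy=2.5,interpolation=cv2.INTER_CUBIC))
for P in ((.5183,-.1044,.07),(.5183,-.1044,.065)): print(pix(d,P))
E
```

```text
[ 0.48208394 -0.14497453  0.13817791] [ 3.14155790e+00 -1.81103744e-04  8.92363008e-01]
[{'at': [0.3962, -0.223, 0.0289], 'score': 0.68}] [{'at': [0.4795, -0.1462, 0.1545], 'score': 0.84}, {'at': [0.3957, -0.2262, 0.0625], 'score': 0.53}]
[258.66433958 135.71814213]
[258.59374841 135.07429715]
```

View pics/w4b.png

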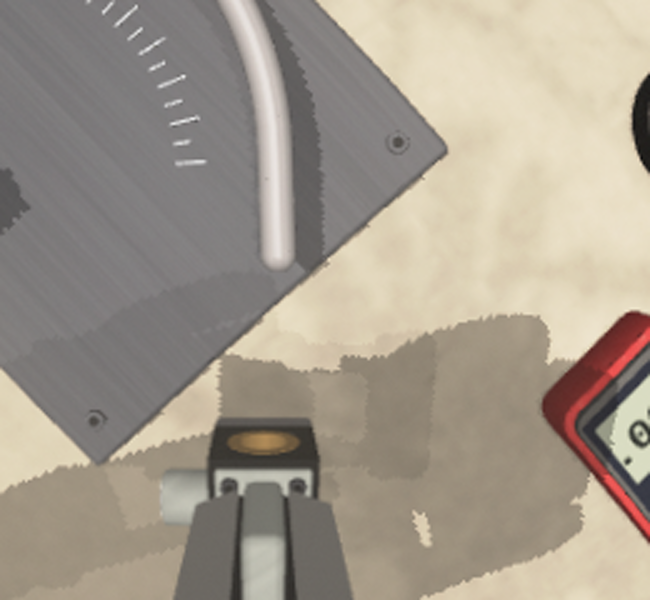

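The carriage is in hand with its bore towards the rod. The nose tip is at image (260.8,128) and lies a few mm to the right of the bore line. I take two laterally shifted views to get the height.

carry_out(commands=[[1,[0,-35,0],[0,0,0]],[1,[0,-35,0],[0,0,0]],[1,[0,0,0],[0,0,0]],[1,[0,0,0],[0,0,0]]])

```text
time_s: 8.93
ee_pos: [0.4285, -0.1037, 0.1382]
eef_rot: [3.141, -0.0, 0.889]
force: [-0.5, -0.2, -1.7]
grip_width: 0.0097
grip_force: 25.0
```

```bash
python3 - <<'E'
from h import *
import pickle
d=ctrl.camera("wrist"); pickle.dump((d,ctrl.get_obs()),open("L.pkl","wb"))
E
```

carry_out(commands=[[1,[0,45,0],[0,0,0]],[1,[0,45,0],[0,0,0]],[1,[0,45,0],[0,0,0]],[1,[0,0,0],[0,0,0]],[1,[0,0,0],[0,0,0]]])

```text
time_s: 9.6
ee_pos: [0.5324, -0.188, 0.1373]
eef_rot: [-3.14, 0.0, 0.889]
force: [-1.0, 0.0, -1.0]
grip_width: 0.0102
grip_force: 25.0
```

```bash
python3 - <<'E'
from h import *
import pickle
d=ctrl.camera("wrist"); pickle.dump((d,ctrl.get_obs()),open("Rr.pkl","wb"))
L=pickle.load(open("L.pkl","rb"))[0]
P=(.5195,-.103,.067); S=[]
for e in (L,d):
    u,v=pix(e,P).round().astype(int); print(u,v)
    S.append(cv2.resize(e["img"][v-45:v+25,u-25:u+25],None,fx=8,fy=8,interpolation=cv2.INTER_CUBIC))
cv2.imwrite("pics/LR.png",np.hstack(S))
E
```

```text
336 133
182 132
```

View pics/LR.png

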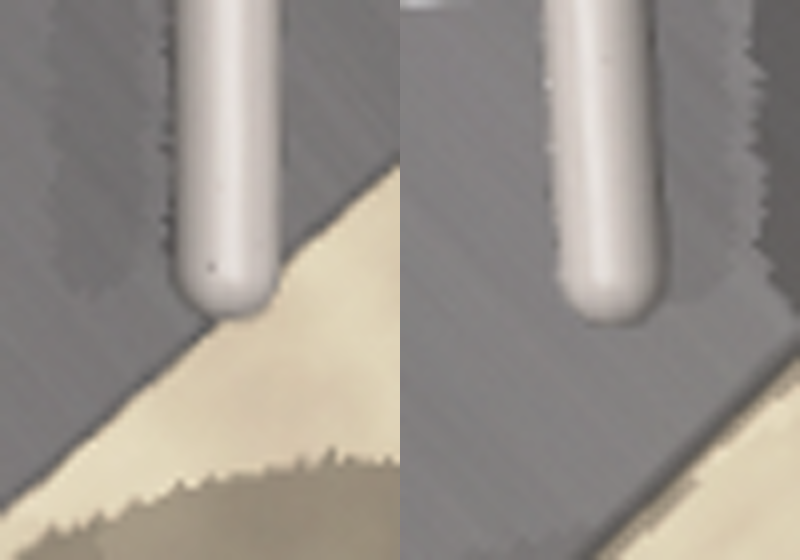

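```bash
cat > tri.py <<'E'
from h import *
import pickle
L,oL=pickle.load(open("L.pkl","rb")); Q,oQ=pickle.load(open("Rr.pkl","rb"))
l=lambda x,y:ray(L,311+x/8-.44,88+y/8-.44); r=lambda x,y:ray(Q,157+x/8-.44,87+y/8-.44)
def tri(a,b):
    A=sum(np.eye(3)-np.outer(n,n) for c,n in (a,b)); return np.linalg.solve(A,sum((np.eye(3)-np.outer(n,n))@c for c,n in (a,b)))
c=tri(l(226.5,269),r(211,273)); print("nose centre",c.round(4))
nL=np.cross(l(227,20)[1],l(226.5,260)[1]); nR=np.cross(r(197.5,20)[1],r(210.5,260)[1])
ax=np.cross(nL,nR); ax/=np.linalg.norm(ax); ax*=np.sign(ax[1]); print("axis",ax.round(3),"yaw",np.degrees(np.arctan2(ax[1],ax[0])).round(2),"slope",np.degrees(np.arcsin(ax[2])).round(2))
for d,o in ((L,oL),(Q,oQ)):
    M=R.from_euler('xyz',o["eef_rot"]); b=o["ee_pos"]+M.apply([.017,0,.022]); print("bore rim pred px",pix(d,b), "tip px",pix(d,c))
E
python3 tri.py
```

```text
nose centre [ 0.5271 -0.0962  0.0676]
axis [0.607 0.795 0.012] yaw 52.66 slope 0.68
bore rim pred px [255.47243    195.06223029] tip px [338.87184402 121.21719779]
bore rim pred px [255.10578902 195.07240992] tip px [182.93438366 120.65245322]
```

```bash
cat > fit.py <<'E'
from tri import *
from scipy.optimize import least_squares
TIP=c-.006*ax
def curve(p,s):
    "rod axis point(s) at arc length s (m) from the tip; p = tip xyz, yaw, rise per m along chord"
    s=np.atleast_1d(s); t=np.maximum(s-.041,0)/.130; st=np.minimum(s,.041)
    x=st+.130*np.sin(t); y=.130*(1-np.cos(t))
    C,S=np.cos(p[3]),np.sin(p[3]); ch=np.radians(49)   # chord of whole rod, from start tangent
    ch=np.radians(42)
    return np.c_[p[0]+C*x-S*y,p[1]+S*x+C*y,p[2]+p[4]*(x*np.cos(ch)+y*np.sin(ch))]
def obs(d,p,ss):
    g=cv2.cvtColor(d["img"],cv2.COLOR_BGR2GRAY).astype(np.float32); out=[]
    for s in ss:
        a=pix(d,curve(p,s)[0]); b=pix(d,curve(p,s+.002)[0]); n=(b-a)/np.linalg.norm(b-a); n=np.array([-n[1],n[0]])
        k=np.arange(-14,14.1,.25); q=(a+k[:,None]*n).astype(np.float32)
        if q.min()<1 or q[:,1].max()>382 or q[:,0].max()>510: out.append(None); continue
        pr=cv2.remap(g,q[:,0].copy(),q[:,1].copy(),cv2.INTER_LINEAR).ravel()
        on=k[pr>150]
        out.append(a+n*(on.min()+on.max())/2 if len(on)>16 and on.max()-on.min()<16 else None)
    return out
if __name__=="__main__":
    p=np.r_[TIP,np.arctan2(ax[1],ax[0]),.012]; ss=np.arange(.008,.2,.006)
    for it in range(4):
        O=[(d,s,o) for d in (L,Q) for s,o in zip(ss,obs(d,p,ss)) if o is not None]
        def f(q):
            r=[]
            for d,s,o in O:
                a=pix(d,curve(q,s)[0]); b=pix(d,curve(q,s+.002)[0]); n=(b-a)/np.linalg.norm(b-a); r.append((o-a)@[-n[1],n[0]])
            # tip kept lengthwise at the seen nose
            return np.r_[r, ((q[:3]-TIP)@ax)/.0005, (q[4]-.012)/.012]
        res=least_squares(f,p,loss="soft_l1",f_scale=.5); p=res.x
        print(len(O),[max([s for d,s,o in O if d is e]) for e in (L,Q)],p.round(4),np.degrees(p[3]).round(2),np.sqrt(np.mean(f(p)**2)).round(2))
    np.save("p.npy",p); print(np.abs(f(p)).round(1))
E
python3 fit.py
```

```text
nose centre [ 0.5271 -0.0962  0.0676]
axis [0.607 0.795 0.012] yaw 52.66 slope 0.68
bore rim pred px [255.47243    195.06223029] tip px [338.87184402 121.21719779]
bore rim pred px [255.10578902 195.07240992] tip px [182.93438366 120.65245322]
30 [np.float64(0.08000000000000002), np.float64(0.11000000000000001)] [ 0.5233 -0.1009  0.0707  0.926   0.0128] 53.05 0.08
29 [np.float64(0.08000000000000002), np.float64(0.10400000000000001)] [ 0.5233 -0.1009  0.0707  0.9259  0.0126] 53.05 0.07
29 [np.float64(0.08000000000000002), np.float64(0.10400000000000001)] [ 0.5233 -0.1009  0.0708  0.9259  0.0126] 53.05 0.07
29 [np.float64(0.08000000000000002), np.float64(0.10400000000000001)] [ 0.5233 -0.1009  0.0708  0.9259  0.0126] 53.05 0.07
[0.  0.  0.  0.  0.1 0.  0.  0.1 0.1 0.1 0.  0.1 0.1 0.1 0.1 0.  0.  0.1
 0.  0.1 0.  0.  0.  0.  0.  0.  0.  0.  0.  0.  0. ]
```

```bash
cat >> h.py <<'E'
def go(target,yaw):
    "turn about tool z first, then shift in the turned tool axes"
    o=ctrl.get_obs(); d=(yaw-o["eef_rot"][2]+np.pi)%(2*np.pi)-np.pi
    M=R.from_euler('xyz',[np.pi,0,yaw]); return round(-d,3), (M.inv().apply(np.array(target)-o["ee_pos"])*1000).round(1)
E
python3 - <<'E' 
from fit import *
p=np.load("p.npy"); q=curve(p,.017)[0]; print(q, go([q[0],q[1],.1373],p[3]))
E
```

```text
nose centre [ 0.5271 -0.0962  0.0676]
axis [0.607 0.795 0.012] yaw 52.66 slope 0.68
bore rim pred px [255.47243    195.06223029] tip px [338.87184402 121.21719779]
bore rim pred px [255.10578902 195.07240992] tip px [182.93438366 120.65245322]
[ 0.53350895 -0.08729943  0.07092808] (np.float64(-0.036), array([ 80.9, -59.4,   0.3]))
```

carry_out(commands=[[1,[0,0,0],[0,0,-0.036]],[1,[27,-20,0],[0,0,0]],[1,[27,-20,0],[0,0,0]],[1,[27,-19.4,0],[0,0,0]],[1,[0,0,5],[0,0,0]],[1,[0,0,3],[0,0,0]],[1,[0,0,0],[0,0,0]],[1,[0,0,0],[0,0,0]]])

```text
time_s: 10.65
ee_pos: [0.5339, -0.088, 0.13]
eef_rot: [3.142, 0.0, 0.925]
force: [0.2, 0.2, -1.6]
grip_width: 0.0096
grip_force: 25.0
```

carry_out(commands=[[1,[0,0,1],[0,0,0]],[1,[0,0,1],[0,0,0]],[1,[0,0,1],[0,0,0]],[1,[0,0,0],[0,0,0]]])

```text
time_s: 11.15
ee_pos: [0.5339, -0.0874, 0.1269]
eef_rot: [-3.141, 0.0, 0.926]
force: [-0.7, 0.1, -1.7]
grip_width: 0.0101
grip_force: 25.0
```

carry_out(commands=[[1,[0,0,1],[0,0,0]],[1,[0,0,1],[0,0,0]],[1,[0,0,0],[0,0,0]]])

```text
time_s: 11.52
ee_pos: [0.5339, -0.0874, 0.1248]
eef_rot: [-3.141, 0.0, 0.926]
force: [0.5, 0.6, -1.5]
grip_width: 0.01
grip_force: 25.0
```

carry_out(commands=[[1,[0,0,1],[0,0,0]],[1,[0,0,0],[0,0,0]]])

```text
time_s: 11.78
ee_pos: [0.5339, -0.0874, 0.1239]
eef_rot: [-3.141, 0.0, 0.926]
force: [0.3, -1.2, -2.0]
grip_width: 0.0096
grip_force: 25.0
```

carry_out(commands=[[1,[0,0,1],[0,0,0]],[1,[0,0,0],[0,0,0]]])

```text
time_s: 12.02
ee_pos: [0.5339, -0.0874, 0.1229]
eef_rot: [-3.141, 0.0, 0.926]
force: [-0.2, -0.6, -2.8]
grip_width: 0.0098
grip_force: 25.0
```

carry_out(commands=[[1,[0,0,1],[0,0,0]],[1,[0,0,0],[0,0,0]]])

```text
time_s: 12.28
ee_pos: [0.5339, -0.0874, 0.1219]
eef_rot: [-3.142, 0.0, 0.926]
force: [-0.3, -0.3, -1.8]
grip_width: 0.0099
grip_force: 25.0
```

carry_out(commands=[[1,[0,0,1],[0,0,0]],[1,[0,0,0],[0,0,0]]])

```text
time_s: 12.52
ee_pos: [0.5339, -0.0874, 0.1209]
eef_rot: [-3.141, 0.0, 0.926]
force: [-0.0, 0.2, -1.8]
grip_width: 0.0101
grip_force: 25.0
```

carry_out(commands=[[1,[0,0,1],[0,0,0]],[1,[0,0,0],[0,0,0]]])

```text
time_s: 12.78
ee_pos: [0.534, -0.0874, 0.1201]
eef_rot: [3.141, -0.0, 0.926]
force: [-0.7, -0.1, -0.6]
grip_width: 0.01
grip_force: 25.0
```

carry_out(commands=[[1,[0,0,1],[0,0,0]],[1,[0,0,0],[0,0,0]]])

```text
time_s: 13.02
ee_pos: [0.5342, -0.0874, 0.1198]
eef_rot: [3.141, -0.0, 0.926]
force: [-3.6, 0.2, 8.3]
grip_width: 0.0098
grip_force: 25.0
```

carry_out(commands=[[1,[0,0,-6],[0,0,0]],[1,[0,0,0],[0,0,0]]])

```text
time_s: 13.28
ee_pos: [0.5341, -0.0874, 0.1253]
eef_rot: [3.141, -0.0, 0.926]
force: [0.1, -0.2, -2.1]
grip_width: 0.0097
grip_force: 25.0
```

```bash
cat > fit2.py <<'E'
import fit, sys
from fit import *
src=open("fit.py").read()
def run(th,zw,n=3,verbose=True):
    ns={}; exec(src.split('if __name__')[0].replace("pr>150",f"pr>{th}").replace("len(on)>16 and on.max()-on.min()<16","len(on)>16 and on.max()-on.min()<18"),ns)
    p=np.r_[TIP,.92,.012]; p[2]=.0659; ss=np.arange(.008,.2,.006)
    for it in range(n):
        O=[(d,s,o) for d in (L,Q) for s,o in zip(ss,ns["obs"](d,p,ss)) if o is not None]
        def g(q):
            r=[]
            for d,s,o in O:
                a=pix(d,curve(q,s)[0]); b=pix(d,curve(q,s+.002)[0]); n=(b-a)/np.linalg.norm(b-a); r.append((o-a)@[-n[1],n[0]])
            return np.array(r)
        f=lambda q: np.r_[g(q),((q[:3]-TIP)@ax)/.0005,(q[4]-.018)/.003,(q[2]-.0659)/zw]
        p=least_squares(f,p,loss="soft_l1",f_scale=.5).x
    r=g(p); l=np.array([d is L for d,s,o in O]); print(th,zw,len(O),p.round(4),np.degrees(p[3]).round(2),"meanL",r[l].mean().round(2),"meanR",r[~l].mean().round(2)); return p
for th in (120,130,140,150,165): run(th,.01)
p=run(135,.0001); np.save("p.npy",p)
o=ctrl.get_obs(); q=curve(p,-.03)[0]; print(o["ee_pos"],q,go([q[0],q[1],.0878],p[3]))
E
python3 fit2.py | tail -n +5
```

```text
120 0.01 1 [ 0.5261 -0.103   0.0659  0.9368  0.018 ] 53.68 meanL -0.0 meanR nan
130 0.01 21 [ 0.5223 -0.1002  0.072   0.9117  0.0177] 52.24 meanL -0.01 meanR -0.01
140 0.01 29 [ 0.5233 -0.1009  0.0702  0.9262  0.018 ] 53.06 meanL 0.0 meanR -0.0
150 0.01 29 [ 0.5233 -0.1009  0.0705  0.9254  0.018 ] 53.02 meanL 0.0 meanR -0.0
165 0.01 29 [ 0.5232 -0.1009  0.0712  0.9253  0.0181] 53.02 meanL 0.01 meanR -0.0
135 0.0001 28 [ 0.5232 -0.1008  0.0659  0.9298  0.0195] 53.27 meanL 1.71 meanR -0.72
[ 0.53413537 -0.08741252  0.12529731] [ 0.50529406 -0.12486923  0.06551012] (np.float64(-0.004), array([-47.3,  -0.7,  37.5]))fit2.py:16: RuntimeWarning: Mean of empty slice.
  r=g(p); l=np.array([d is L for d,s,o in O]); print(th,zw,len(O),p.round(4),np.degrees(p[3]).round(2),"meanL",r[l].mean().round(2),"meanR",r[~l].mean().round(2)); return p
  ret = ret.dtype.type(ret / rcount)
```

carry_out(commands=[[1,[-24,0,0],[0,0,0]],[1,[-23.3,-0.5,0],[0,0,0]],[1,[0,0,0],[0,0,0]],[1,[0,0,19],[0,0,0]],[1,[0,0,18.6],[0,0,0]],[1,[0,0,0],[0,0,0]],[1,[0,0,0],[0,0,0]]])

```text
time_s: 14.15
ee_pos: [0.5057, -0.1247, 0.088]
eef_rot: [3.141, -0.0, 0.926]
force: [0.5, 0.0, -0.4]
grip_width: 0.0097
grip_force: 25.0
```

```bash
python3 - <<'E'
from fit2 import *
p=np.array([.5233,-.1009,.0657,.9258,.0182]); np.save("p.npy",p)
d=ctrl.camera("wrist"); o=ctrl.get_obs(); q=curve(p,-.03)[0]
print(o["ee_pos"],o["force"],go([q[0],q[1],.0877],p[3]))
cv2.imwrite("pics/w5.png",cv2.resize(d["img"][120:240,205:305],None,fx=5,fy=5,interpolation=cv2.INTER_CUBIC))
E
```

```text
nose centre [ 0.5271 -0.0962  0.0676]
axis [0.607 0.795 0.012] yaw 52.66 slope 0.68
bore rim pred px [255.47243    195.06223029] tip px [338.87184402 121.21719779]
bore rim pred px [255.10578902 195.07240992] tip px [182.93438366 120.65245322]
120 0.01 1 [ 0.5261 -0.103   0.0659  0.9368  0.018 ] 53.68 meanL -0.0 meanR nan
130 0.01 21 [ 0.5223 -0.1002  0.072   0.9117  0.0177] 52.24 meanL -0.01 meanR -0.01
140 0.01 29 [ 0.5233 -0.1009  0.0702  0.9262  0.018 ] 53.06 meanL 0.0 meanR -0.0
150 0.01 29 [ 0.5233 -0.1009  0.0705  0.9254  0.018 ] 53.02 meanL 0.0 meanR -0.0
165 0.01 29 [ 0.5232 -0.1009  0.0712  0.9253  0.0181] 53.02 meanL 0.01 meanR -0.0
135 0.0001 28 [ 0.5232 -0.1008  0.0659  0.9298  0.0195] 53.27 meanL 1.71 meanR -0.72
[ 0.50566154 -0.12465751  0.08799073] [ 0.50529406 -0.12486923  0.06551012] (np.float64(-0.004), array([-0.4, -0.2,  0.2]))
[ 0.50569945 -0.12473968  0.08815196] [ 0.52843416 -0.37926009 -1.46450643] (np.float64(0.0), array([-0.4, -0.3,  0.5]))fit2.py:16: RuntimeWarning: Mean of empty slice.
  r=g(p); l=np.array([d is L for d,s,o in O]); print(th,zw,len(O),p.round(4),np.degrees(p[3]).round(2),"meanL",r[l].mean().round(2),"meanR",r[~l].mean().round(2)); return p
  ret = ret.dtype.type(ret / rcount)
```

View pics/w5.png

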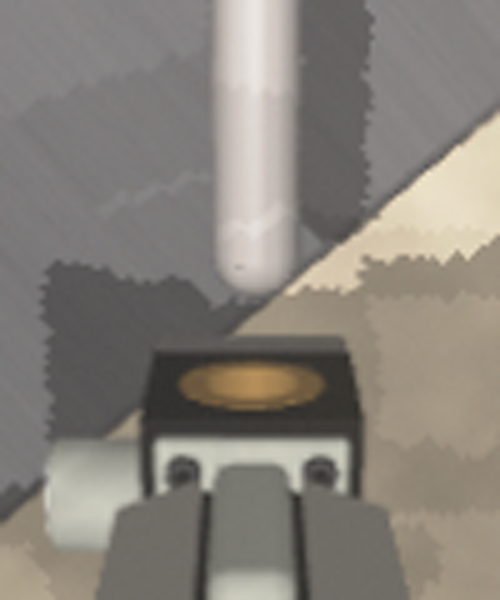

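The rod axis at crop x 257 and the bore at x 252 agree within about 0.5 mm, with the nose just ahead of the bore. I insert gently.

carry_out(commands=[[1,[5,0.2,0.2],[0,0,0]],[1,[5,0,0],[0,0,0]],[1,[2,0,0],[0,0,0]],[1,[2,0,0],[0,0,0]],[1,[2,0,0],[0,0,0]],[1,[0,0,0],[0,0,0]]])

```text
time_s: 14.95
ee_pos: [0.5149, -0.1121, 0.0871]
eef_rot: [-3.142, 0.0, 0.926]
force: [-0.5, -0.1, -1.0]
grip_width: 0.0101
grip_force: 25.0
```

carry_out(commands=[[1,[2,0,0],[0,0,0]],[1,[2,0,0],[0,0,0]],[1,[0,0,0],[0,0,0]]])

```text
time_s: 15.32
ee_pos: [0.5174, -0.1089, 0.0871]
eef_rot: [-3.142, 0.0, 0.926]
force: [0.0, 0.5, -1.6]
grip_width: 0.01
grip_force: 25.0
```

carry_out(commands=[[1,[3,0,0],[0,0,0]],[1,[3,0,0],[0,0,0]],[1,[3,0,0],[0,0,0]],[1,[3,0,0],[0,0,0]],[1,[0,0,0],[0,0,0]]])

```text
time_s: 15.95
ee_pos: [0.5246, -0.0992, 0.0871]
eef_rot: [3.142, -0.0, 0.926]
force: [0.1, 0.1, -2.7]
grip_width: 0.0098
grip_force: 25.0
```

```bash
cat > st.py <<'E'
import numpy as np
from station import ctrl
from scipy.spatial.transform import Rotation as R
def curve(p,s):
    t=np.maximum(s-.041,0)/.130; st=np.minimum(s,.041); x=st+.130*np.sin(t); y=.130*(1-np.cos(t)); C,S=np.cos(p[3]),np.sin(p[3]); ch=np.radians(42)
    return np.array([p[0]+C*x-S*y,p[1]+S*x+C*y,p[2]+p[4]*(x*np.cos(ch)+y*np.sin(ch))]), p[3]+t
def state(p,n=6):
    "path coordinate, offsets from model path in tool axes (mm), force in tool axes, next rows"
    fs=[]
    for _ in range(n): fs.append(ctrl.get_obs()["force"])
    o=ctrl.get_obs(); M=R.from_euler('xyz',o["eef_rot"]); ss=np.arange(-.05,.25,.0005)
    D=[np.linalg.norm((curve(p,s)[0]-o["ee_pos"])[:2]) for s in ss]; s=ss[np.argmin(D)]; q,y=curve(p,s)
    print("t",o["time_s"],"s",round(s,4),"model-tcp (tool mm, bore 22 below)",(M.inv().apply(q+[0,0,.022]-o["ee_pos"])*1000).round(2),"dyaw",round(y-o["eef_rot"][2],3),"F tool",M.inv().apply(np.mean(fs,0)).round(2),"moment tool",M.inv().apply(o["moment"]).round(3))
    return s,o
E
python3 - <<'E'
from st import *
p=np.load("p.npy"); state(p)
# nominal rows along rod, 5 mm steps, from pose exactly on the path
for s in np.arange(.0,.06,.005):
    a,ya=curve(p,s); b,yb=curve(p,s+.005); print(round(s,3),(R.from_euler('xyz',[np.pi,0,ya]).inv().apply(b-a)*1000).round(2),round(ya-yb,4))
E
```

```text
t 15.95 s 0.002 model-tcp (tool mm, bore 22 below) [-0.12 -0.06 -0.6 ] dyaw -0.0 F tool [ 0.09 -0.01  2.65] moment tool [ 0.065 -0.119 -0.046]
0.0 [ 5.   -0.   -0.07] 0.0
0.005 [ 5.   -0.   -0.07] 0.0
0.01 [ 5.    0.   -0.07] 0.0
0.015 [ 5.   -0.   -0.07] 0.0
0.02 [ 5.   -0.   -0.07] 0.0
0.025 [ 5.   -0.   -0.07] 0.0
0.03 [ 5.    0.   -0.07] 0.0
0.035 [ 5.   -0.   -0.07] 0.0
0.04 [ 5.   -0.06 -0.07] -0.0308
0.045 [ 5.   -0.1  -0.07] -0.0385
0.05 [ 5.   -0.1  -0.07] -0.0385
0.055 [ 5.   -0.1  -0.07] -0.0385
```

carry_out(commands=[[1,[5,0,-0.2],[0,0,0]],[1,[5,0,-0.2],[0,0,0]],[1,[5,0,-0.2],[0,0,0]],[1,[5,0,-0.2],[0,0,0]],[1,[0,0,0],[0,0,0]]])

```text
time_s: 16.58
ee_pos: [0.5367, -0.0831, 0.0879]
eef_rot: [-3.142, -0.0, 0.926]
force: [0.7, -1.3, -0.7]
grip_width: 0.0101
grip_force: 25.0
```

```bash
python3 -c "
from st import *
state(np.load('p.npy'))"
```

```text
t 16.575 s 0.0225 model-tcp (tool mm, bore 22 below) [ 0.24 -0.03 -0.08] dyaw -0.0 F tool [-0.64  1.38  0.73] moment tool [ 0.039 -0.148 -0.003]
```

```bash
cat >> st.py <<'E'
def pose(p,s,h=.016):
    f,_=curve(p,s+h); b,_=curve(p,s-h); m,_=curve(p,s); y=np.arctan2(f[1]-b[1],f[0]-b[0]); q=(m+(f+b)/2)/2; q[2]=m[2]+.022; return q,y
def plan(p,s0,ds,n,off=(0,0,0)):
    "rows from the present measured pose along the rod; off = extra tool-axis offset mm (y outward, z down)"
    o=ctrl.get_obs(); P,Y=o["ee_pos"],o["eef_rot"][2]
    for k in range(1,n+1):
        q,y=pose(p,s0+ds*k); q=q+R.from_euler('xyz',[np.pi,0,y]).apply(np.array(off)/1000); d=R.from_euler('xyz',[np.pi,0,Y]).inv().apply(q-P)*1000
        print(f"[1, [{d[0]:.1f}, {d[1]:.2f}, {d[2]:.2f}], [0, 0, {-(y-Y):.3f}]]"); P,Y=q,y
E
python3 -c "
from st import *
plan(np.load('p.npy'),.0225,.004,9)"
```

```text
[1, [4.2, -0.03, -0.13], [0, 0, 0.000]]
[1, [4.0, -0.03, -0.05], [0, 0, -0.003]]
[1, [4.0, -0.04, -0.05], [0, 0, -0.007]]
[1, [4.0, -0.05, -0.05], [0, 0, -0.011]]
[1, [4.0, -0.04, -0.05], [0, 0, -0.015]]
[1, [4.0, -0.06, -0.06], [0, 0, -0.019]]
[1, [4.0, -0.07, -0.06], [0, 0, -0.023]]
[1, [4.0, -0.08, -0.06], [0, 0, -0.026]]
[1, [4.0, -0.06, -0.06], [0, 0, -0.030]]
```

carry_out(commands=[[1,[4,0,-0.1],[0,0,0]],[1,[4,0,-0.05],[0,0,-0.003]],[1,[4,-0.05,-0.05],[0,0,-0.007]],[1,[4,-0.05,-0.05],[0,0,-0.011]],[1,[4,-0.05,-0.05],[0,0,-0.015]],[1,[0,0,0],[0,0,0]]])

```text
time_s: 17.32
ee_pos: [0.5485, -0.0671, 0.0882]
eef_rot: [3.142, -0.0, 0.962]
force: [0.7, 0.3, -1.6]
grip_width: 0.0096
grip_force: 25.0
```

```bash
python3 -c "
from st import *
p=np.load('p.npy')
s,o=state(p); plan(p,s,.004,9)"
```

```text
t 17.325 s 0.042 model-tcp (tool mm, bore 22 below) [-0.18  0.23 -0.03] dyaw -0.029 F tool [0.65 0.4  1.64] moment tool [ 0.079 -0.1    0.024]
[1, [3.8, -0.09, -0.09], [0, 0, -0.016]]
[1, [4.0, -0.07, -0.06], [0, 0, -0.022]]
[1, [4.0, -0.08, -0.06], [0, 0, -0.026]]
[1, [4.0, -0.07, -0.06], [0, 0, -0.030]]
[1, [4.0, -0.06, -0.06], [0, 0, -0.031]]
[1, [4.0, -0.06, -0.06], [0, 0, -0.031]]
[1, [4.0, -0.06, -0.06], [0, 0, -0.031]]
[1, [4.0, -0.06, -0.06], [0, 0, -0.031]]
[1, [4.0, -0.06, -0.07], [0, 0, -0.031]]
```

carry_out(commands=[[1,[4,-0.1,-0.05],[0,0,-0.018]],[1,[4,-0.1,-0.05],[0,0,-0.022]],[1,[4,-0.1,-0.05],[0,0,-0.026]],[1,[4,-0.05,-0.05],[0,0,-0.03]],[1,[4,-0.05,-0.05],[0,0,-0.031]],[1,[4,-0.05,-0.05],[0,0,-0.031]],[1,[0,0,0],[0,0,0]]])

```text
time_s: 18.2
ee_pos: [0.5606, -0.0464, 0.0885]
eef_rot: [-3.142, 0.0, 1.121]
force: [-0.6, -0.2, -1.4]
grip_width: 0.0098
grip_force: 25.0
```

```bash
python3 -c "
from st import *
p=np.load('p.npy')
s,o=state(p); plan(p,s,.005,9)"
```

```text
t 18.2 s 0.0665 model-tcp (tool mm, bore 22 below) [ 0.23  0.56 -0.12] dyaw 0.001 F tool [-0.47 -0.49  1.41] moment tool [ 0.067 -0.067 -0.007]
[1, [5.2, -0.03, -0.20], [0, 0, -0.040]]
[1, [5.0, -0.10, -0.08], [0, 0, -0.038]]
[1, [5.0, -0.10, -0.08], [0, 0, -0.038]]
[1, [5.0, -0.10, -0.08], [0, 0, -0.038]]
[1, [5.0, -0.10, -0.09], [0, 0, -0.038]]
[1, [5.0, -0.10, -0.09], [0, 0, -0.038]]
[1, [5.0, -0.10, -0.09], [0, 0, -0.038]]
[1, [5.0, -0.10, -0.09], [0, 0, -0.038]]
[1, [5.0, -0.10, -0.09], [0, 0, -0.038]]
```

carry_out(commands=[[1,[5,0,-0.15],[0,0,-0.04]],[1,[5,-0.1,-0.1],[0,0,-0.038]],[1,[5,-0.1,-0.1],[0,0,-0.038]],[1,[5,-0.1,-0.1],[0,0,-0.038]],[1,[5,-0.1,-0.1],[0,0,-0.038]],[1,[5,-0.1,-0.1],[0,0,-0.038]],[1,[5,-0.1,-0.1],[0,0,-0.038]],[1,[0,0,0],[0,0,0]]])

```text
time_s: 19.2
ee_pos: [0.5715, -0.0131, 0.0893]
eef_rot: [3.142, -0.0, 1.389]
force: [1.2, -0.0, -1.6]
grip_width: 0.0095
grip_force: 25.0
```

```bash
python3 -c "
from st import *
p=np.load('p.npy')
s,o=state(p); plan(p,s,.005,9)
from h import *
d=ctrl.camera('wrist')
for n in ('home','latch','rig'): print(n,[(np.round(x['at'],4).tolist(),x['score']) for x in ctrl.place_of(n,'wrist')[:1]])
cv2.imwrite('pics/w6.png',d['img'])
"
```

```text
t 19.2 s 0.1015 model-tcp (tool mm, bore 22 below) [0.03 0.5  0.09] dyaw 0.002 F tool [0.2  1.17 1.65] moment tool [ 0.077 -0.12   0.   ]
[1, [5.0, -0.10, 0.00], [0, 0, -0.041]]
[1, [5.0, -0.10, -0.09], [0, 0, -0.038]]
[1, [5.0, -0.10, -0.09], [0, 0, -0.038]]
[1, [5.0, -0.10, -0.09], [0, 0, -0.038]]
[1, [5.0, -0.10, -0.09], [0, 0, -0.038]]
[1, [5.0, -0.10, -0.09], [0, 0, -0.038]]
[1, [5.0, -0.10, -0.09], [0, 0, -0.038]]
[1, [5.0, -0.10, -0.09], [0, 0, -0.038]]
[1, [5.0, -0.10, -0.09], [0, 0, -0.038]]
home [([0.5441, 0.0901, 0.0719], 0.72)]Traceback (most recent call last):
  File "<string>", line 7, in <module>
    for n in ('home','latch','rig'): print(n,[(np.round(x['at'],4).tolist(),x['score']) for x in ctrl.place_of(n,'wrist')[:1]])
                                                                                                 ~~~~~~~~~~~~~^^^^^^^^^^^
ValueError: it knows: bore, driver_yel, hex_set, home, multimeter, rig, rod_start, tab
```

carry_out(commands=[[1,[5,-0.1,0],[0,0,-0.04]],[1,[5,-0.1,-0.1],[0,0,-0.038]],[1,[5,-0.1,-0.1],[0,0,-0.038]],[1,[5,-0.1,-0.1],[0,0,-0.038]],[1,[5,-0.1,-0.1],[0,0,-0.038]],[1,[5,-0.1,-0.1],[0,0,-0.038]],[1,[5,-0.1,-0.1],[0,0,-0.038]],[1,[5,-0.1,-0.1],[0,0,-0.038]],[1,[5,-0.1,-0.1],[0,0,-0.038]],[1,[0,0,0],[0,0,0]]])

```text
time_s: 20.55
ee_pos: [0.5718, 0.0316, 0.0901]
eef_rot: [3.142, 0.0, 1.733]
force: [0.5, 0.3, -2.4]
grip_width: 0.0102
grip_force: 25.0
```

```bash
python3 -c "
from st import *
p=np.load('p.npy')
s,o=state(p); plan(p,s,.004,3)
from h import *
d=ctrl.camera('wrist')
for n in ('home',): print(n,[(np.round(x['at'],4).tolist(),x['score']) for x in ctrl.place_of(n,'wrist')[:1]])
cv2.imwrite('pics/w6.png',d['img'])
"
```

```text
t 20.55 s 0.1465 model-tcp (tool mm, bore 22 below) [-0.13  0.45  0.11] dyaw 0.004 F tool [0.18 0.52 2.42] moment tool [ 0.011 -0.045  0.015]
[1, [3.8, -0.12, 0.04], [0, 0, -0.035]]
[1, [4.0, -0.06, -0.07], [0, 0, -0.031]]
[1, [4.0, -0.06, -0.07], [0, 0, -0.031]]
home []
```

View pics/w6.png

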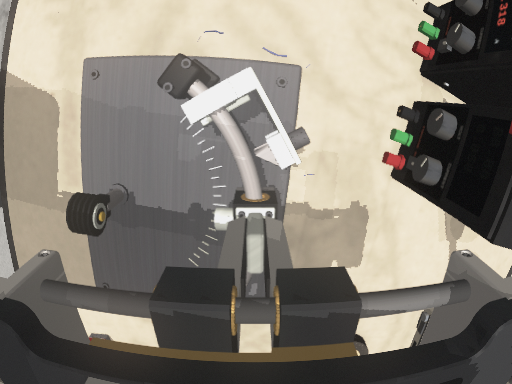

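The carriage is on the rod at (255,200) with its barrel towards the lamp, which lies to the left. The stop is at (225,95) and the latch bolt at (270,150).

carry_out(commands=[[1,[4,-0.1,0],[0,0,-0.035]],[1,[4,-0.05,-0.05],[0,0,-0.031]],[1,[4,-0.05,-0.05],[0,0,-0.031]],[1,[4,-0.05,-0.05],[0,0,-0.031]],[1,[3,-0.05,-0.05],[0,0,-0.023]],[1,[0,0,0],[0,0,0]]])

```text
time_s: 21.4
ee_pos: [0.5673, 0.05, 0.0903]
eef_rot: [-3.142, 0.0, 1.883]
force: [-0.3, -0.9, -1.7]
grip_width: 0.0099
grip_force: 25.0
```

```bash
python3 -c "
from st import *
p=np.load('p.npy')
s,o=state(p); plan(p,s,.003,3)"
```

```text
t 21.4 s 0.1655 model-tcp (tool mm, bore 22 below) [-0.09  0.48 -0.07] dyaw 0.0 F tool [-0.74 -0.54  1.75] moment tool [-0.018 -0.011 -0.008]
[1, [2.9, -0.05, -0.12], [0, 0, -0.023]]
[1, [3.0, -0.03, -0.05], [0, 0, -0.023]]
[1, [3.0, -0.03, -0.05], [0, 0, -0.023]]
```

carry_out(commands=[[1,[3,-0.05,-0.1],[0,0,-0.023]],[1,[3,-0.05,-0.05],[0,0,-0.023]],[1,[3,-0.05,-0.05],[0,0,-0.023]],[1,[3,-0.05,-0.05],[0,0,-0.023]],[1,[0,0,0],[0,0,0]]])

```text
time_s: 22.02
ee_pos: [0.5629, 0.0612, 0.0905]
eef_rot: [-3.141, -0.0, 1.975]
force: [-0.5, -1.4, -2.1]
grip_width: 0.0102
grip_force: 25.0
```

```bash
python3 -c "
from st import *
p=np.load('p.npy')
s,o=state(p); plan(p,s,.003,3)"
```

```text
t 22.025 s 0.1775 model-tcp (tool mm, bore 22 below) [-0.17  0.63 -0.05] dyaw 0.0 F tool [-1.1  -1.06  2.1 ] moment tool [ 0.271 -0.141  0.026]
[1, [2.8, 0.10, -0.10], [0, 0, -0.023]]
[1, [3.0, -0.03, -0.05], [0, 0, -0.023]]
[1, [3.0, -0.03, -0.05], [0, 0, -0.023]]
```

carry_out(commands=[[1,[3,0.05,-0.1],[0,0,-0.023]],[1,[3,-0.05,-0.05],[0,0,-0.023]],[1,[3,-0.05,-0.05],[0,0,-0.023]],[1,[3,-0.05,-0.05],[0,0,-0.023]],[1,[3,-0.05,-0.05],[0,0,-0.023]],[1,[3,-0.05,-0.05],[0,0,-0.023]],[1,[0,0,0],[0,0,0]]])

```text
time_s: 22.9
ee_pos: [0.5548, 0.0772, 0.0909]
eef_rot: [-3.142, -0.0, 2.113]
force: [-2.2, -0.2, -1.6]
grip_width: 0.0099
grip_force: 25.0
```

```bash
python3 -c "
from st import *
p=np.load('p.npy')
s,o=state(p); plan(p,s,.002,3)"
```

```text
t 22.9 s 0.196 model-tcp (tool mm, bore 22 below) [0.21 0.51 0.02] dyaw 0.005 F tool [ 0.95 -2.01  1.61] moment tool [0.371 0.152 0.018]
[1, [2.2, -0.01, -0.01], [0, 0, -0.020]]
[1, [2.0, -0.02, -0.03], [0, 0, -0.015]]
[1, [2.0, -0.02, -0.03], [0, 0, -0.015]]
```

Lateral force is −2 N from the latch spring, which is plausible. I go on in 2 mm steps towards the expected home at s≈0.211.

carry_out(commands=[[1,[2,0,0],[0,0,-0.019]],[1,[2,0,-0.03],[0,0,-0.015]],[1,[2,-0.05,-0.03],[0,0,-0.015]],[1,[2,0,-0.03],[0,0,-0.015]],[1,[0,0,0],[0,0,0]]])

```text
time_s: 23.52
ee_pos: [0.5504, 0.0839, 0.091]
eef_rot: [-3.141, -0.0, 2.177]
force: [-1.1, 0.4, -1.0]
grip_width: 0.0097
grip_force: 25.0
```

carry_out(commands=[[1,[1.5,0,-0.03],[0,0,-0.012]],[1,[1.5,0,-0.03],[0,0,-0.012]],[1,[0,0,0],[0,0,0]]])

```text
time_s: 23.9
ee_pos: [0.5487, 0.0863, 0.091]
eef_rot: [-3.141, -0.0, 2.201]
force: [-1.1, -0.8, -2.7]
grip_width: 0.0099
grip_force: 25.0
```

```bash
python3 -c "
from st import *
p=np.load('p.npy')
s,o=state(p); plan(p,s,.001,3)"
```

```text
t 23.9 s 0.2065 model-tcp (tool mm, bore 22 below) [-0.19  0.52 -0.01] dyaw -0.002 F tool [ 0.02 -1.38  2.72] moment tool [0.375 0.155 0.057]
[1, [0.8, 0.02, -0.03], [0, 0, -0.005]]
[1, [1.0, -0.00, -0.02], [0, 0, -0.008]]
[1, [1.0, -0.00, -0.02], [0, 0, -0.008]]
```

carry_out(commands=[[1,[1,0,0],[0,0,-0.007]],[1,[1,0,-0.02],[0,0,-0.008]],[1,[0,0,0],[0,0,0]]])

```text
time_s: 24.28
ee_pos: [0.5476, 0.0878, 0.0911]
eef_rot: [-3.142, -0.0, 2.216]
force: [-1.7, -0.2, -1.0]
grip_width: 0.0097
grip_force: 25.0
```

carry_out(commands=[[1,[1,0,0],[0,0,-0.007]],[1,[1,0,-0.02],[0,0,-0.008]],[1,[0,0,0],[0,0,0]]])

```text
time_s: 24.65
ee_pos: [0.5464, 0.0894, 0.0911]
eef_rot: [-3.141, -0.0, 2.231]
force: [-1.2, -1.3, -2.0]
grip_width: 0.0102
grip_force: 25.0
```

```bash
python3 -c "
from st import *
p=np.load('p.npy')
s,o=state(p); plan(p,s,.001,2)"
```

```text
t 24.65 s 0.2105 model-tcp (tool mm, bore 22 below) [-0.17  0.49 -0.04] dyaw -0.001 F tool [-0.28 -1.7   1.96] moment tool [0.418 0.018 0.021]
[1, [0.8, -0.00, -0.06], [0, 0, -0.006]]
[1, [1.0, -0.00, -0.02], [0, 0, -0.008]]
```

carry_out(commands=[[1,[1,0,-0.02],[0,0,-0.007]],[1,[1,0,-0.02],[0,0,-0.008]],[1,[0,0,0],[0,0,0]]])

```text
time_s: 25.02
ee_pos: [0.5452, 0.091, 0.0911]
eef_rot: [3.142, -0.0, 2.246]
force: [-0.4, -0.0, -2.0]
grip_width: 0.0097
grip_force: 25.0
```

carry_out(commands=[[1,[1,0,-0.02],[0,0,-0.007]],[1,[0,0,0],[0,0,0]]])

```text
time_s: 25.28
ee_pos: [0.5449, 0.0914, 0.0912]
eef_rot: [3.141, 0.001, 2.253]
force: [1.8, -4.1, -3.2]
grip_width: 0.0098
grip_force: 25.0
```

```bash
python3 -c "
from st import *
p=np.load('p.npy')
s,o=state(p); plan(p,s,.001,2)"
```

```text
t 25.275 s 0.213 model-tcp (tool mm, bore 22 below) [-0.14  0.43  0.06] dyaw -0.004 F tool [-4.34 -1.15  3.25] moment tool [ 0.285 -1.019  0.128]
[1, [0.9, -0.07, 0.04], [0, 0, -0.004]]
[1, [1.0, -0.00, -0.02], [0, 0, -0.008]]
```

carry_out(commands=[[1,[0.6,0,0],[0,0,-0.004]],[1,[0,0,0],[0,0,0]]])

```text
time_s: 25.52
ee_pos: [0.5448, 0.0915, 0.0912]
eef_rot: [3.141, 0.002, 2.257]
force: [4.1, -6.9, -5.0]
grip_width: 0.0101
grip_force: 25.0
```

```bash
python3 -c "
from st import *
p=np.load('p.npy')
s,o=state(p); print(o['ee_pos'].round(4))
from h import *
d=ctrl.camera('wrist'); cv2.imwrite('pics/w7.png',cv2.resize(d['img'][130:260,190:330],None,fx=4.5,fy=4.5,interpolation=cv2.INTER_CUBIC))
"
```

```text
t 25.525 s 0.2135 model-tcp (tool mm, bore 22 below) [0.22 0.41 0.09] dyaw -0.004 F tool [-7.91 -1.16  5.01] moment tool [ 0.218 -1.726  0.212]
[0.5448 0.0915 0.0912]
```

View pics/w7.png

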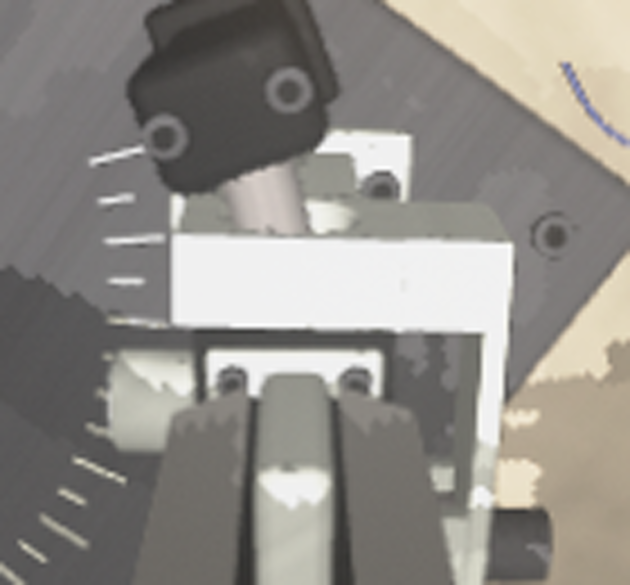

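The carriage front sits against the white stop (y≈330 in the crop) and a push of about 8 N gives no further travel. I relieve the push, let go and rise.

carry_out(commands=[[1,[-0.8,0,0],[0,0,0]],[1,[0,0,0],[0,0,0]],[0.7,[0,0,0],[0,0,0]],[0.7,[0,0,0],[0,0,0]],[0.7,[0,0,0],[0,0,0]],[0.7,[0,0,-10],[0,0,0]],[0.7,[0,0,-25],[0,0,0]],[0.7,[0,0,-35],[0,0,0]],[0.7,[0,0,-40],[0,0,0]],[0.7,[0,0,0],[0,0,0]]])

```text
time_s: 26.82
ee_pos: [0.5458, 0.0917, 0.2048]
eef_rot: [3.137, 0.003, 2.257]
force: [0.1, 0.1, -0.3]
grip_width: 0.0284
grip_force: 0.0
```

```bash
python3 -c "
from h import *
d=ctrl.camera('wrist'); cv2.imwrite('pics/w8.png',cv2.resize(d['img'][130:270,180:340],None,fx=4.2,fy=4.2,interpolation=cv2.INTER_CUBIC))
print(ctrl.get_obs()['time_s'],[(x['at'],x['score']) for x in ctrl.place_of('bore','wrist')+ctrl.place_of('tab','wrist')])
"
```

```text
26.875 [([0.3952, -0.2259, 0.0257], 0.76), ([0.5461, 0.0882, 0.0722], 0.64), ([0.5448, 0.0914, 0.1052], 0.97), ([0.3987, -0.2261, 0.0607], 0.81)]
```

View pics/w8.png

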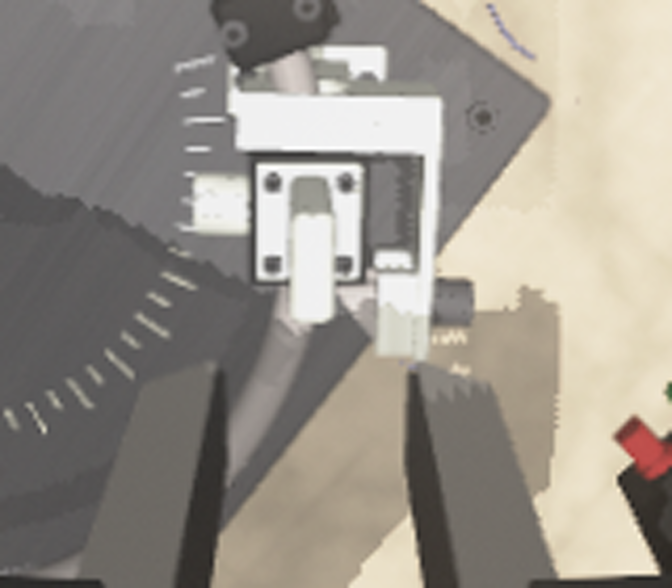

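The carriage is at (310,220) against the stop. The bolt at (355,295) has come out behind its tail, the barrel points to the lamp, and the gripper is clear.

```bash
python3 -c "
from station import ctrl
print(ctrl.hand_in())"
```

```text
the job is handed in; nothing more can be done
None
```

I fitted the carriage fully home against the end stop with the latch out behind it and the barrel towards the lamp, released it with the gripper clear, and handed the job in at about 27 s; no verdict came back.

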